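# Shut the hasp of the longer instrument case

## Robot

A 6-joint arm with a two-finger parallel gripper is mounted at the origin on a cart in front of the work surface, level with it; the furniture and walls round the work are solid. World frame = base frame: x ahead of the robot, y to its left, z up, the work surface at z = 0. Lengths are in m, angles in rad, forces in N, time in s.
With the tool pointing down it reaches from about 0.275 to 0.825 m from the base axis. Payload 4.9 kg.
Tool frame: the origin (TCP) lies between the finger pads; the fingertips stand 25 mm ahead of it and the grasp point (between the pads) lies 6 mm ahead of it; z points along the fingers, y is the line along which they close (so a half turn about z gives the same grasp; the last joint's range is limited). The gripper opens to 85 mm and grips with 20 to 120 N. Pads are 22 mm wide; open, the fingers measure 114 mm over their backs; the gripper's body (76 mm by 85 mm) begins 54 mm behind the grasp point. The pads swing forward as they close: fully open they stand 13 mm farther back than shut.
Start: joints at [1.206, 0.326, -0.193, 1.052, 0, 1.437], TCP at [0.126, 0.535, 0.256] pointing down, gripper open.
Joint ranges: [-2.65, 2.65], [-0.97, 1.79], [-1.3, 1.35], [-1.93, 2.1], [-1.47, 1.37], [-3.14, 3.14]. Speed limits (rad/s): [2.57, 2.57, 3.14, 3.14, 3.14, 3.14].

## Interface

Orientations are given as a unit quaternion [x, y, z, w].
In Python, from workcell import bot gives the robot as it stands.
- The arm moves only by the tool jog_arm, never from a script. Its argument "series" is a list of rows, each an object of numbers: "gripper": the gripper's target within -1 to 1 (fully open at 1, half-way at 0, shut at -1); "x", "y", "z": the shift along the tool's x, y, z in cm; "spin": the turn about the tool's z in rad. In form: [{"gripper": .., "x": .., "y": .., "z": .., "spin": ..}, ...]. A call has 1 to 5 rows; each row is the pose to reach, as a shift and turn from the pose commanded when the call began, along the tool's axes at that moment; what a row does not reach only later rows make up. A row lasts 1/8 s, in which the tool goes at most 62.5 mm and 10.7 degrees, less where a joint would pass 70% of its speed; a pose out of reach is approached as far as the arm can. A call with a gripper value outside its range is refused whole. The fingers move at their own pace and stop on an object; "newtons" is the grip in N (left out, the last holds). Time passes only in rows, so rows that repeat a pose let the fingers close. It gives the time, the measured TCP pose, the force, the opening and the grip force at its end, in the units of the state.
- bot.get_state(): the state, without advancing time (a new reading comes with each control period).
- bot.get_image(name): name is "scene" or "top"; returns (picture, depth): 384x512x3 uint8, blue, green, red; 384x512 float32, m along the optical axis (not along the pixel's ray), 0 where there is no reading.
- bot.camera_params(name): a dict with "fov_y" (degrees; the focal length in pixels is half the picture's height over the tangent of half this angle, whatever the lens; pixels are square), "cx", "cy" (the principal point, pixels), "D" ([k1, k2, p1, p2, k3] as OpenCV has them; the pictures are not rectified), "R" (3x3) and "t" (3): a world point X has camera coordinates R X + t. Camera axes: x right, y down, z forward; pixel columns grow to the right and rows downward; lengths in m; the calibration is good to about 2 mm. A picture is of the moment at which its call begins. camera_params takes no time and is no camera call.
- bot.hand_in(): hands the job in; it is judged then, once.
The state is a dict: "time": time; "joints": joint angles; "joint_velocities": joint speeds; "joint_torque": joint torques, N m; "tool_pos": TCP position; "eef_rot": TCP orientation; "ft_force": force on the tool from outside, world axes, zero at the start; "moment": the same for the moment, N m; "gripper_width": opening from 0.0 (shut) to 1.0 (fully open); "finger_force": force on a finger pad.
Only numpy, scipy, OpenCV 4.12 (cv2) and the standard library are available. Lean on these libraries where they do the work, as an engineer would, in place of code of your own. Each camera call takes 0.05 s, during which the arm holds its last target. There are 200 camera calls.

## Task

Two wooden instrument cases stand on the table with their hasps swung open. Fasten the longer (wider) case: swing its hasp over until it lies flat on the lid, with the staple standing through its slot. Leave the shorter case's hasp standing open; that case is still to be packed.

Things in the scene. Friction and masses are not known exactly. Their poses are not given: they have to be found in the camera images.
- long_case: Longer of two wooden cases, fixed: 180 mm wide (y), 120 deep (x), flat lid 55 mm above its origin (centre of underside); z up, -x its front, facing the robot at yaw 0. Steel hasp on its centre line: hinge line parallel to y at x +26, z 59 mm, fixed plate behind it; staple, a wire loop 14 mm long (x), 18 mm above the lid, at x -8 mm. A thin pin vice lies loose on the lid at y +70 mm.
- long_hasp (a joint): Longer case's hasp leaf, rad: 0 shut, flat on the lid, pointing to the case's -x; pi/2 upright; more (1.75 to 2.2 at the start, limit 2.4) leans to +x. Steel leaf 30 mm wide, 3 thick, curled tip 80 mm from the hinge line; slot 26 to 42 mm from it, whole beyond. Stiff hinge, no spring: stays where left, about 0.3 to 1 N at the tip moves it.
- short_case: Shorter of the two wooden cases, fixed: 110 mm wide (y), 120 deep (x), lid 55 mm above its origin (centre of underside); axes, hasp and staple as on the longer case. A small steel ring lies loose on its lid at y +37 mm.
- short_hasp (a joint): Shorter case's hasp leaf, rad, of the same size and sense: 1.75 to 2.2 at the start, leaning back past upright. To be left open.

How it is judged:
By the outcome, as a careful person would: the job done as asked, in the order asked, and still so for the second after the job is handed in, with the robot touching nothing.
It also fails if it takes over 32 s, if anything falls off the work surface, if the arm or the gripper's body presses on something with over 40 N, if the wrist force passes 120 N, or if a joint passes its speed limit or range.

## Working session

There is one attempt and no reset: what is moved stays moved. The work goes in short steps, Python scripts to look and compute and a tool call to move; the robot and the scene stay as the last step left them, time stands still between calls to the robot, and variables do not carry over. Pictures are saved under pics/ and viewed, at most 10 in all, crops included, and the job is handed in when it is done.

Besides the shell and the picture viewer there is one more tool, called after "Emit:" by a JSON object that holds its "op" and its "data", one argument or row to a line. jog_arm: Moves the arm, as the interface text tells. Its arguments: {"type":"object","properties":{"series":{"type":"array","items":{"type":"object","properties":{"gripper":{"type":"number"},"x":{"type":"number"},"y":{"type":"number"},"z":{"type":"number"},"spin":{"type":"number"}}}},"newtons":{"type":"number"}},"required":["series"]}

```bash
mkdir -p pics; cat > h.py <<'E'
import numpy as np, cv2
from workcell import bot
def cam(n):
    p=bot.camera_params(n); f=192/np.tan(np.radians(p["fov_y"])/2)
    return np.array([[f,0,p["cx"]],[0,f,p["cy"]],[0,0,1.]]),np.array(p["D"],float),np.array(p["R"]),np.array(p["t"])
def cloud(n,d):
    K,D,R,t=cam(n); h,w=d.shape
    u,v=np.meshgrid(np.arange(w),np.arange(h))
    q=cv2.undistortPoints(np.stack([u,v],-1).reshape(-1,1,2).astype(float),K,D).reshape(h,w,2)
    P=np.dstack([q*d[...,None],d]); W=(P-t)@R; W[d==0]=np.nan
    return W
E
python3 - <<'E'
from h import *
for n in("scene","top"):
    im,d=bot.get_image(n); cv2.imwrite(f"pics/{n}0.png",im); np.save(n+"0.npy",cloud(n,d))
    K,D,R,t=cam(n); print(n,-R.T@t,R[2])
    np.save(n+"im.npy",im)
s=bot.get_state();print(s["time"],s["tool_pos"],s["eef_rot"])
E
```

```text
scene [ 0.07678441 -0.74005308  0.60391534] [ 0.47284458  0.67273304 -0.56907668]
top [ 0.38840621 -0.08088589  1.00046748] [ 0.172264    0.01661291 -0.98491072]
0.1 [0.12564449 0.53498375 0.25560826] [ 1.15132161e-01  9.93349905e-01 -7.23816602e-04 -1.65199542e-04]
```

View pics/scene0.png

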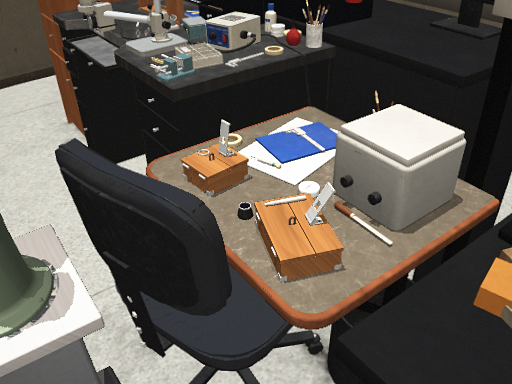

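View pics/top0.png

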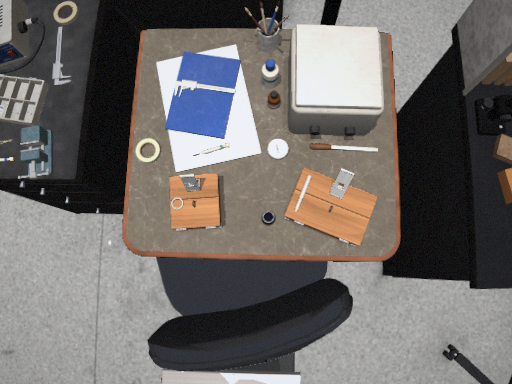

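Top view: the long case is at about (331,207), yawed, with its leaf at (343,183) leaning back and its staple at (331,209). The short case is at (195,203). The chair back is at about (250,330), and I need its height. Next I'll measure the case pose, the leaf angle and the obstacles.

```bash
cat > m.py <<'E'
from h import *
T=np.load("top0.npy");S=np.load("scene0.npy");im=np.load("topim.npy")
hsv=cv2.cvtColor(im,cv2.COLOR_BGR2HSV)
for nm,(c0,c1,r0,r1) in dict(long=(275,385,160,250),short=(160,225,165,235)).items():
    m=np.zeros(im.shape[:2],bool);m[r0:r1,c0:c1]=1
    lid=m&(abs(T[...,2]-.055)<.008)
    big=cv2.morphologyEx(lid.astype(np.uint8),cv2.MORPH_OPEN,np.ones((3,3)))
    L=T[big>0]; (c,sz,a)=cv2.minAreaRect((L[:,:2]*1000).astype(np.float32))
    b=cv2.boxPoints((c,sz,a)); e=[b[1]-b[0],b[2]-b[1]]; l=max(e,key=np.linalg.norm) if nm=="long" else min(e,key=np.linalg.norm)
    l=l/np.linalg.norm(l); l*=np.sign(l[1]); yaw=np.arctan2(-l[0],l[1])
    print(nm,c,sz,"yaw",yaw,"lid z",np.median(L[:,2]))
    Rz=np.array([[np.cos(yaw),-np.sin(yaw)],[np.sin(yaw),np.cos(yaw)]])
    for vn,V in(("top",T),("scene",S)):
        P=V.reshape(-1,3).copy(); P[:,:2]=(P[:,:2]-np.array(c)/1000)@Rz
        k=(abs(P[:,0])<.1)&(abs(P[:,1])<.03)&(P[:,2]>.068)&(P[:,2]<.16); Q=P[k]*1000
        Q=Q[np.argsort(Q[:,2])]
        h=Q[(Q[:,0]>12)]
        print(vn,len(Q),"leaf extents",h.min(0),h.max(0)); print(" ang",np.pi/2+np.arctan(np.polyfit(h[:,2],h[:,0],1)[0]))
        st=Q[Q[:,0]<8]; print(" staple",len(st),st.mean(0) if len(st) else "")
        k=(abs(P[:,0])<.07)&(abs(P[:,1])<.095)&(P[:,2]>.05)&(P[:,2]<.06);print(" lid ext",P[k].min(0)*1e3,P[k].max(0)*1e3)
for nm,V in(("top",T),("scene",S)):
    P=V.reshape(-1,3); 
    for x in np.arange(-.1,.85,.1):
        print(nm,"x%.1f"%x,[ (lambda q: round(float(q.max()),2) if len(q) else None)(P[(P[:,0]>=x)&(P[:,0]<x+.1)&(P[:,1]>=y)&(P[:,1]<y+.1)][:,2]) for y in np.arange(-.5,.6,.1)])
E
python3 m.py
```

```text
long (528.7384643554688, -217.49952697753906) (179.15744018554688, 123.34928131103516) yaw -0.36013392 lid z 0.05531837939730534
top 354 leaf extents [ 25.17762922 -14.92513021  68.0909424 ] [ 70.11745103  16.04277521 130.31553397]
 ang 2.1479922202708988
 staple 10 [-9.30536425  1.12031117 71.53302402]
 lid ext [-61.15797198 -89.57872387  50.02746152] [60.61082594 89.57872275 59.98952966]
scene 406 leaf extents [ 28.24972514 -18.52723626  68.2317606 ] [ 71.43248282  15.39873534 129.21347245]
 ang 2.143138986476508
 staple 17 [-6.47194301 -2.03080029 71.02401954]
 lid ext [-59.19898657 -93.64559407  50.04815761] [62.32512834 89.9373314  59.98304844]
short (533.7273559570312, 89.56394958496094) (123.49284362792969, 112.03009033203125) yaw 0.097310625 lid z 0.0553311486602609
top 220 leaf extents [ 23.95069092 -15.81056838  68.00110028] [ 43.46936706  14.45107017 140.76302684]
 ang 1.779005098862764
 staple 9 [-8.75288491  0.23893342 71.9223873 ]
 lid ext [-61.40615719 -56.01502868  50.01820035] [61.25136946 56.01505685 59.93308783]
scene 266 leaf extents [ 23.97849136 -20.49628748  68
[... 1085 characters left out ...]
e x0.0 [None, None, None, 0.01, 0.17, 0.1, 0.0, None, None, None, None]
scene x0.1 [None, None, None, 0.0, 0.18, 0.2, 0.19, -0.65, -0.64, -0.65, None]
scene x0.2 [None, None, 0.21, 0.22, 0.22, 0.22, 0.2, -0.64, -0.64, -0.64, -0.64]
scene x0.3 [None, None, 0.2, 0.21, -0.19, -0.55, -0.64, -0.63, -0.65, -0.65, -0.64]
scene x0.4 [None, 0.06, 0.06, 0.06, 0.03, 0.06, 0.06, 0.0, None, None, None]
scene x0.5 [None, 0.06, 0.13, 0.07, 0.03, 0.14, 0.14, 0.01, 0.2, 0.2, 0.16]
scene x0.6 [None, 0.01, 0.08, 0.08, 0.02, 0.02, 0.02, 0.02, 0.2, 0.2, 0.18]
scene x0.7 [None, 0.17, 0.17, 0.17, 0.01, 0.02, 0.02, 0.01, 0.16, 0.18, 0.18]
scene x0.8 [None, 0.17, 0.17, 0.17, 0.01, 0.02, 0.02, 0.01, 0.16, 0.24, 0.24]
```

Measured: long case centre (0.529,-0.2175), yaw -0.360, leaf angle 2.14. The chair top is at 0.22, so I'll travel at 0.34 with the gripper shut and tool y along the case's y.

Emit:
{"op": "jog_arm", "data": {
  "series": [
    {"gripper": -1,"z": -4,"spin": 0.065},
    {"gripper": -1,"z": -8,"spin": 0.129},
    {"gripper": -1,"z": -8,"spin": 0.129}
  ],
  "newtons": 20
}}

```text
invalid input
```

```bash
python3 - <<'E'
from h import *
y=-.360;Rz=np.array([[np.cos(y),-np.sin(y)],[np.sin(y),np.cos(y)]])
for n in("top","scene"):
    P=np.load(n+"0.npy").reshape(-1,3).copy();P[:,:2]=(P[:,:2]-[.5287,-.2175])@Rz
    for z0 in(.03,.1,.155,.185):
        k=(P[:,0]>.075)&(P[:,0]<.3)&(abs(P[:,1])<.06)&(P[:,2]>z0)&(P[:,2]<.4)
        print(n,z0,k.sum(),P[k].min(0) if k.any() else "",P[k].max(0) if k.any() else "")
s=bot.get_state();print(s["time"],s["tool_pos"],s["eef_rot"],s["ft_force"],s["gripper_width"])
E
```

```text
top 0.03 2488 [ 0.16596028 -0.02511647  0.0303007 ] [0.29997595 0.05999896 0.17446898]
top 0.1 2085 [ 0.17007417 -0.02441003  0.10015536] [0.29997595 0.05999896 0.17446898]
top 0.155 1448 [ 0.18192378 -0.01558765  0.15509851] [0.29997595 0.05999896 0.17446898]
top 0.185 0  
scene 0.03 5155 [ 0.16549626 -0.02966318  0.03003148] [0.29999983 0.05995091 0.17352193]
scene 0.1 3229 [ 0.16983059 -0.029401    0.10000624] [0.29993378 0.05995091 0.17352193]
scene 0.155 1272 [ 0.18127413 -0.02412419  0.15503882] [0.29990198 0.0598988  0.17352193]
scene 0.185 0  
0.1 [0.12564449 0.53498375 0.25560826] [ 1.15132161e-01  9.93349905e-01 -7.23816602e-04 -1.65199542e-04] [ 0.21436616 -0.42713087  0.56353177] 0.9990199702966587
```

The box starts at least 28 mm beyond the gripper's sweep. The move was rejected, so I'll resend it with every field filled in.

Emit:
{"op": "jog_arm", "data": {
  "series": [
    {"gripper": -1,"x": 0,"y": 0,"z": -4,"spin": 0.065},
    {"gripper": -1,"x": 0,"y": 0,"z": -8,"spin": 0.129},
    {"gripper": -1,"x": 0,"y": 0,"z": -8,"spin": 0.129}
  ],
  "newtons": 20
}}

```text
time: 0.48
tool_pos: [0.1263, 0.5368, 0.3392]
eef_rot: [0.179, 0.984, 0.003, 0.0]
ft_force: [-0.4, 1.0, -0.4]
gripper_width: 0.378
finger_force: 0.0
```

Emit:
{"op": "jog_arm", "data": {
  "series": [
    {"gripper": -1,"x": -4.9,"y": -3.75,"z": 0,"spin": 0},
    {"gripper": -1,"x": -9.8,"y": -7.5,"z": 0,"spin": 0},
    {"gripper": -1,"x": -14.7,"y": -11.25,"z": 0,"spin": 0},
    {"gripper": -1,"x": -19.6,"y": -15,"z": 0,"spin": 0},
    {"gripper": -1,"x": -24.5,"y": -18.75,"z": 0,"spin": 0}
  ]
}}

```text
time: 1.1
tool_pos: [0.2893, 0.2717, 0.3353]
eef_rot: [0.178, 0.984, -0.0, -0.0]
ft_force: [1.0, 0.5, -0.0]
gripper_width: 0.003
finger_force: 0.0
```

Emit:
{"op": "jog_arm", "data": {
  "series": [
    {"gripper": -1,"x": -4.9,"y": -3.75,"z": 0,"spin": 0},
    {"gripper": -1,"x": -9.8,"y": -7.5,"z": 0,"spin": 0},
    {"gripper": -1,"x": -14.7,"y": -11.25,"z": 0,"spin": 0},
    {"gripper": -1,"x": -19.6,"y": -15,"z": 0,"spin": 0},
    {"gripper": -1,"x": -24.5,"y": -18.75,"z": 0,"spin": 0}
  ]
}}

```text
time: 1.72
tool_pos: [0.4526, 0.01, 0.3352]
eef_rot: [0.179, 0.984, 0.0, -0.001]
ft_force: [0.0, 0.6, 0.4]
gripper_width: -0.0
finger_force: 0.0
```

Emit:
{"op": "jog_arm", "data": {
  "series": [
    {"gripper": -1,"x": -4.9,"y": -3.75,"z": 0,"spin": 0},
    {"gripper": -1,"x": -9.8,"y": -7.5,"z": 0,"spin": 0},
    {"gripper": -1,"x": -14.7,"y": -11.25,"z": 0,"spin": 0},
    {"gripper": -1,"x": -19.6,"y": -15,"z": 0,"spin": 0},
    {"gripper": -1,"x": -24.5,"y": -18.75,"z": 0,"spin": 0}
  ]
}}

```text
time: 2.35
tool_pos: [0.6161, -0.2515, 0.3347]
eef_rot: [0.179, 0.984, 0.0, -0.001]
ft_force: [2.2, 0.5, 0.1]
gripper_width: 0.006
finger_force: 0.0
```

```bash
cat >> h.py <<'E'
def loc():
    from scipy.spatial.transform import Rotation as Ro
    s=bot.get_state(); M=Ro.from_quat(s["eef_rot"]).as_matrix(); y=-.360
    Rz=np.array([[np.cos(y),-np.sin(y)],[np.sin(y),np.cos(y)]])
    tip=np.array(s["tool_pos"])+M[:,2]*.025; p=(tip[:2]-[.5287,-.2175])@Rz
    print("t",s["time"],"tip local mm",p*1e3,tip[2]*1e3,"yerr",np.arctan2(M[0,1],M[1,1])-.36,"zax",M[:,2],"F",s["ft_force"],s["gripper_width"])
E
python3 -c "from h import *;loc()"
```

```text
t 2.35 tip local mm [93.75016007 -0.96857064] 309.70166906198364 yerr -0.0003727117093115795 zax [-0.00151606  0.00109373 -0.99999825] F [2.18783693 0.49775326 0.05448792] 0.0057010723209382965
```

Emit:
{"op": "jog_arm", "data": {
  "series": [
    {"gripper": -1,"x": 0,"y": 0,"z": 5,"spin": 0},
    {"gripper": -1,"x": 0,"y": 0,"z": 10,"spin": 0},
    {"gripper": -1,"x": 0,"y": 0,"z": 15,"spin": 0},
    {"gripper": -1,"x": 0,"y": 0,"z": 20,"spin": 0},
    {"gripper": -1,"x": 0,"y": 0,"z": 20,"spin": 0}
  ]
}}

```text
time: 2.98
tool_pos: [0.6118, -0.2478, 0.1307]
eef_rot: [0.179, 0.984, 0.002, -0.005]
ft_force: [0.1, -0.3, 0.1]
gripper_width: -0.001
finger_force: 0.0
```

```bash
python3 - <<'E'
from h import *
loc(); a=bot.get_image("scene")[0]; b=bot.get_image("top")[0]
cv2.imwrite("pics/c1.png",np.hstack([cv2.resize(a[150:290,220:370],None,fx=2.6,fy=2.6),cv2.resize(b[130:270,270:420],None,fx=2.6,fy=2.6)]))
E
```

```text
t 2.975 tip local mm [88.11208327  0.98549688] 105.65780662339367 yerr -0.0003888367771791579 zax [-0.00997334  0.00539375 -0.99993572] F [ 0.11120722 -0.26345361  0.13115851] -0.0005129355194279951
```

View pics/c1.png

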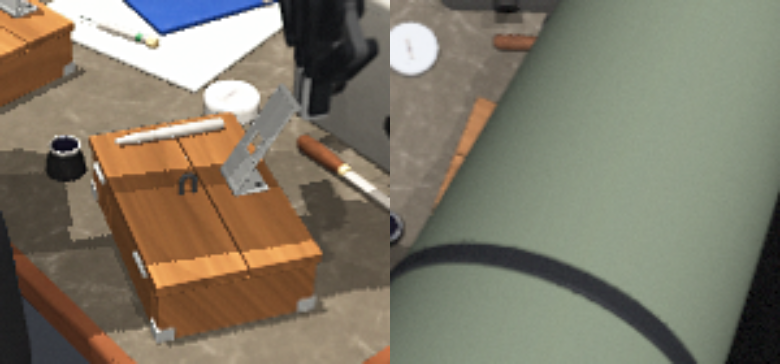

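The scene crop shows the closed fingers just behind the leaf tip at about (300,95), and the leaf is untouched. The top view is blocked by the arm. Pushing the leaf to upright.

Emit:
{"op": "jog_arm", "data": {
  "series": [
    {"gripper": -1,"x": 1.2,"y": 0,"z": 0,"spin": 0},
    {"gripper": -1,"x": 2.4,"y": 0,"z": 0,"spin": 0},
    {"gripper": -1,"x": 3.5,"y": 0,"z": 0,"spin": 0},
    {"gripper": -1,"x": 4.6,"y": 0,"z": 0,"spin": 0},
    {"gripper": -1,"x": 5.5,"y": 0,"z": 0,"spin": 0}
  ]
}}

```text
time: 3.7
tool_pos: [0.5634, -0.2301, 0.1365]
eef_rot: [0.179, 0.984, 0.0, -0.0]
ft_force: [0.4, 0.3, 0.6]
gripper_width: 0.0
finger_force: 0.3
```

```bash
python3 -c "from h import *;loc()"
```

```text
t 3.7 tip local mm [36.94504151  0.41280881] 111.52231113894521 yerr -0.00018711575408913994 zax [-7.15032522e-05  3.27718994e-05 -9.99999997e-01] F [0.3554989 0.2920887 0.5697031] 0.00010601049475913107
```

Emit:
{"op": "jog_arm", "data": {
  "series": [
    {"gripper": -1,"x": 1.5,"y": 0,"z": 0,"spin": 0},
    {"gripper": -1,"x": 3.0,"y": 0,"z": 0,"spin": 0},
    {"gripper": -1,"x": 4.5,"y": 0,"z": 0.5,"spin": 0},
    {"gripper": -1,"x": 5.7,"y": 0,"z": 1.6,"spin": 0},
    {"gripper": -1,"x": 6.8,"y": 0,"z": 3.0,"spin": 0}
  ]
}}

```text
time: 4.32
tool_pos: [0.5, -0.2064, 0.1062]
eef_rot: [0.179, 0.984, -0.0, 0.0]
ft_force: [0.2, -0.1, -0.6]
gripper_width: -0.002
finger_force: 0.2
```

```bash
python3 - <<'E'
from h import *
loc(); a=bot.get_image("scene")[0]
cv2.imwrite("pics/c2.png",cv2.resize(a[150:290,220:370],None,fx=3,fy=3))
E
```

```text
t 4.325 tip local mm [-30.7425514    0.32972899] 81.22264424164106 yerr -0.00014475974814764925 zax [ 4.83210002e-04 -2.96323395e-04 -9.99999839e-01] F [ 0.16064207 -0.07260153 -0.57265379] -0.002458826990117451
```

View pics/c2.png

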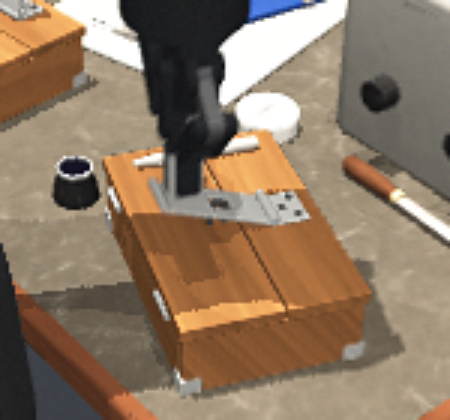

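The leaf is about 15° from flat, with the slot over the staple at about (218,203). Pressing it down gently.

Emit:
{"op": "jog_arm", "data": {
  "series": [
    {"gripper": -1,"x": 0.4,"y": 0,"z": 0.8,"spin": 0},
    {"gripper": -1,"x": 0.6,"y": 0,"z": 1.5,"spin": 0},
    {"gripper": -1,"x": 0.6,"y": 0,"z": 1.9,"spin": 0},
    {"gripper": -1,"x": 0.6,"y": 0,"z": 2.1,"spin": 0},
    {"gripper": -1,"x": 0.6,"y": 0,"z": 2.1,"spin": 0}
  ]
}}

```text
time: 5.0
tool_pos: [0.4951, -0.2045, 0.0852]
eef_rot: [0.179, 0.984, 0.0, -0.0]
ft_force: [-0.3, -0.5, 0.3]
gripper_width: -0.003
finger_force: 0.0
```

```bash
python3 -c "from h import *;loc()"
```

```text
t 5.0 tip local mm [-36.06986275   0.34898105] 60.20765051789173 yerr -0.0002006528260802276 zax [-5.14109670e-05  4.39850705e-05 -9.99999998e-01] F [-0.29400375 -0.48960036  0.26128849] -0.0033388222845379453
```

Emit:
{"op": "jog_arm", "data": {
  "series": [
    {"gripper": -1,"x": 0,"y": 0,"z": 0.1,"spin": 0},
    {"gripper": -1,"x": 0,"y": 0,"z": 0.1,"spin": 0}
  ]
}}

```text
time: 5.25
tool_pos: [0.4951, -0.2045, 0.0844]
eef_rot: [0.179, 0.984, -0.0, 0.0]
ft_force: [-0.4, 0.4, -0.8]
gripper_width: -0.001
finger_force: 0.0
```

Emit:
{"op": "jog_arm", "data": {
  "series": [
    {"gripper": -1,"x": 0,"y": 0,"z": 0.1,"spin": 0},
    {"gripper": -1,"x": 0,"y": 0,"z": 0.1,"spin": 0}
  ]
}}

```text
time: 5.5
tool_pos: [0.4951, -0.2045, 0.0835]
eef_rot: [0.179, 0.984, -0.0, 0.0]
ft_force: [-0.3, 0.0, 2.0]
gripper_width: 0.001
finger_force: 1.1
```

Emit:
{"op": "jog_arm", "data": {
  "series": [
    {"gripper": -1,"x": 0,"y": 0,"z": 0.1,"spin": 0},
    {"gripper": -1,"x": 0,"y": 0,"z": 0.1,"spin": 0}
  ]
}}

```text
time: 5.75
tool_pos: [0.4951, -0.2045, 0.0833]
eef_rot: [0.179, 0.984, -0.0, 0.0]
ft_force: [-2.3, 1.0, 10.0]
gripper_width: -0.001
finger_force: 4.9
```

Emit:
{"op": "jog_arm", "data": {
  "series": [
    {"gripper": -1,"x": 0,"y": 0,"z": 0.05,"spin": 0},
    {"gripper": -1,"x": 0,"y": 0,"z": 0.05,"spin": 0}
  ]
}}

```text
time: 6.0
tool_pos: [0.4951, -0.2045, 0.0832]
eef_rot: [0.179, 0.984, -0.0, 0.0]
ft_force: [-3.0, 1.6, 13.9]
gripper_width: 0.004
finger_force: 6.7
```

It has bottomed out: 14 N and no more travel. Backing off straight up, then clear to the side.

Emit:
{"op": "jog_arm", "data": {
  "series": [
    {"gripper": -1,"x": 0,"y": 0,"z": -2,"spin": 0},
    {"gripper": -1,"x": 0,"y": 0,"z": -8,"spin": 0},
    {"gripper": -1,"x": 0,"y": 0,"z": -14,"spin": 0},
    {"gripper": -1,"x": 0,"y": 0,"z": -20,"spin": 0},
    {"gripper": -1,"x": 0,"y": 0,"z": -25,"spin": 0}
  ]
}}

```text
time: 6.62
tool_pos: [0.495, -0.2044, 0.3343]
eef_rot: [0.179, 0.984, -0.0, 0.001]
ft_force: [0.8, -0.3, 0.6]
gripper_width: -0.004
finger_force: 0.0
```

Emit:
{"op": "jog_arm", "data": {
  "series": [
    {"gripper": -1,"x": 0,"y": 6,"z": 0,"spin": 0},
    {"gripper": -1,"x": 0,"y": 12,"z": 0,"spin": 0},
    {"gripper": -1,"x": 0,"y": 18,"z": 0,"spin": 0},
    {"gripper": -1,"x": 0,"y": 24,"z": 0,"spin": 0},
    {"gripper": -1,"x": 0,"y": 30,"z": 0,"spin": 0}
  ]
}}

```text
time: 7.25
tool_pos: [0.601, 0.0782, 0.3316]
eef_rot: [0.179, 0.984, -0.0, 0.0]
ft_force: [0.6, -0.5, 0.4]
gripper_width: 0.001
finger_force: 0.0
```

Emit:
{"op": "jog_arm", "data": {
  "series": [
    {"gripper": -1,"x": 3,"y": 5,"z": 0,"spin": 0},
    {"gripper": -1,"x": 6,"y": 10,"z": 0,"spin": 0},
    {"gripper": -1,"x": 9,"y": 15,"z": 0,"spin": 0},
    {"gripper": -1,"x": 12,"y": 20,"z": 0,"spin": 0},
    {"gripper": -1,"x": 12,"y": 20,"z": 0,"spin": 0}
  ]
}}

```text
time: 7.88
tool_pos: [0.5571, 0.3098, 0.3311]
eef_rot: [0.176, 0.984, 0.0, -0.0]
ft_force: [0.6, -0.8, 0.6]
gripper_width: 0.002
finger_force: 0.0
```

```bash
python3 - <<'E'
from h import *
y=-.360;Rz=np.array([[np.cos(y),-np.sin(y)],[np.sin(y),np.cos(y)]])
o=[]
for n,(r,c) in dict(scene=(110,170),top=(130,150)).items():
    a,d=bot.get_image(n); P=cloud(n,d).reshape(-1,3)
    P[:,:2]=(P[:,:2]-[.5287,-.2175])@Rz; P*=1e3
    k=(abs(P[:,0])<80)&(abs(P[:,1])<30)&(P[:,2]>66)&(P[:,2]<160);print(n,"above leaf",k.sum(),P[k].min(0),P[k].max(0))
    k=(P[:,0]>-50)&(P[:,0]<-20)&(abs(P[:,1])<12);print(" leaf z",np.median(P[k,2]))
    o.append(cv2.resize(a[110:290,170:370] if n=="scene" else a[150:260,160:390],(400,360) if n=="scene" else (400,360)))
cv2.imwrite("pics/c3.png",np.hstack(o)); print(bot.get_state()["tool_pos"],bot.get_state()["time"])
E
```

```text
scene above leaf 20 [-12.86545029  -4.3238747   66.20064426] [-0.12379174  1.10308536 73.98415502]
 leaf z 58.413643445539634
top above leaf 14 [-15.34631683 -12.05686708  66.53599456] [26.12264273 12.54950017 75.23359058]
 leaf z 58.9382736844118
[0.55828541 0.30627973 0.33123403] 7.975
```

View pics/c3.png

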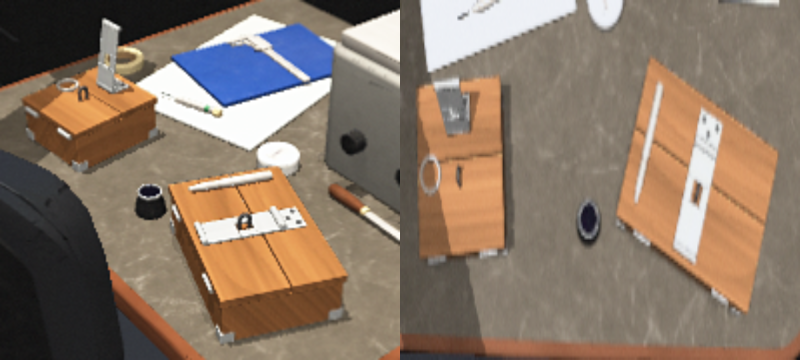

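The long case's leaf lies flat, with its top at about 58.5 mm and the staple standing through the slot at about (245,222). The short hasp is still upright at about (108,55), and the ring and pin vice haven't moved.

```bash
python3 -c "
from workcell import bot
print(bot.hand_in())"
```

```text
the job is handed in; nothing more can be done
None
```

The longer case is fastened: its hasp lies flat on the lid with the staple standing through the slot. The shorter case's hasp is still open, and the job was handed in at about 8 s.

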